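# Unpin a sealed dry box, crack its lid and hold it ajar

### The job

The grey dry box on the bench is pinned shut and its lid sticks to the seal. Draw the locking pin straight out of the front of the box and lay it lengthwise in the notches of the small pin rest; then grip the fin on the lid, pull the lid up until the seal lets go, and finish still gripping it, with the lid held steady and only slightly open, about 15 mm at its front edge. Do not swing the lid wide open, and leave the circuit board, the heat sink and the hex key where they are.

Things in the scene. Friction and masses are not known exactly. Their poses are not given: they have to be found in the camera images.
- dry_box: fixed grey sheet box, 96 deep x 104 wide x 68 mm high without the lid. Origin: centre of its underside. Its x axis points from the front (pin side, at x = -48 mm) to the hinge side, its y axis along the hinge, z up
- pin: loose locking pin, 50 g: black grip block 26 x 12 x 24 mm (its x, y, z) and a steel shaft 10 mm thick, 50 mm long from the block's +x face. Origin: block centre, on the shaft's axis; +x points to the tip. At the start level, in the box's bore, 45 to 47 mm above the bench, through an aluminium tongue on the lid; free once drawn 35 mm along its -x. Centre of mass about 30 mm from the origin
- pin_shaft (a point): point on the pin's axis 38 mm from the grip block's centre towards the tip, the middle of the bare shaft
- pin_rest: fixed pin rest: 52 x 60 mm foot 7 mm thick, two upright aluminium cheeks 4 mm thick at x = -13 and +13 mm, 53 mm high, each with a notch open at the top, 13 mm wide with a flared mouth; the pin's shaft lies across both, along the rest's x axis, either way round. Origin: centre of the underside, z up
- notch (a point): middle of the two notch floors, 35 mm above the bench, midway between the cheeks; a parked pin's axis lies 5 mm above it
- lid (a joint): lid hinge, rad: 0 shut, grows as the front rises (0.15 rad = 15 mm gap at the front edge), range 0 to 1.2. The 0.22 kg lid falls shut by itself. From shut the seal resists with a peak of about 12 N of upward pull at the fin, in the first 3 mm of lift, and has let go after 6 mm; then only 1 to 2 N of weight is left
- lift_fin (a point): grasp point of the fin on the lid: aluminium plate 12 mm thick (along the box's y), 36 mm long (box's x), standing 28 mm up from its flange; the point is 12 mm below the fin's top, 99 mm above the bench when shut, at x = -22 mm in the box frame. Moves with the lid
- lid_hinge (a point): point on the hinge line in the middle of the box's width, 70 mm above the bench; the fin point lies 70 mm from it horizontally and 29 mm higher when shut
- board_blue: bystander: small blue circuit board 42 x 55 x 13 mm lying on the bench; leave alone
- heat_sink: bystander: finned heat sink 30 x 40 x 22 mm; leave alone
- hex_key: bystander: black hex key 26 x 68 x 4 mm lying flat in front of the box; leave alone

How it is judged:
By the outcome, as a careful person would: the job done as asked, in the order asked, and still so for the second after the job is handed in, while the arm keeps its last pose, push and grip.
It also fails if it takes over 42 s, if anything falls off the work surface, if the arm or the gripper's body presses on something with over 40 N, if the wrist force passes 120 N, or if a joint passes its speed limit or range.

### The arm

A 6-joint arm with a two-finger parallel gripper is mounted at the origin on the work surface; the furniture and walls round the work are solid. World frame = base frame: x ahead of the robot, y to its left, z up, the work surface at z = 0. Lengths are in m, angles in degrees, forces in N, time in s.
With the tool pointing down it reaches from about 0.375 to 0.75 m from the base axis. Payload 9 kg.
Tool frame: the origin (TCP) lies where the fingers leave the gripper's body, on its centre line; the fingertips stand 73 mm ahead of it and the grasp point (between the pads) lies 54 mm ahead of it (robot.tip_reach is the distance from the TCP to the fingertips, in m); z points along the fingers, y is the direction in which the jaws open and shut (so a half turn about z gives the same grasp; the last joint's range is limited). The gripper opens to 85 mm and grips with 20 to 120 N. Pads are 22 mm wide; open, the fingers measure 114 mm over their backs; the gripper's body (76 mm by 85 mm) begins 54 mm behind the grasp point. The pads swing forward as they close: fully open they stand 13 mm farther back than shut.
Start: joints at [60.464, 5.964, 5.575, 89.605, 0, 77.527], TCP at [0.176, 0.574, 0.304] pointing down, gripper open.
Joint ranges: [-171.21, 171.21], [-48.23, 106.86], [-62.78, 66.21], [-105.2, 120.99], [-86.42, 89.51], [-180, 180]. Speed limits (degrees/s): [127.2, 127.2, 147.25, 180, 180, 180].

### API

Orientations are given as [roll, pitch, yaw] about the fixed x, y, z axes, in that order (R = Rz(yaw) Ry(pitch) Rx(roll)).
In Python, from plant import robot gives the robot as it stands. Calls block until the motion is done:
- robot.move_pose(position, orientation): joint-space move of the TCP to a pose.
- robot.line_to(position, vel=0.15, rotation=None, guard=None): straight line of the TCP; rotation=None keeps the orientation; vel is the mean speed in m/s. With guard (N) it stops when the force on the tool has changed by that much, and returns True; else False.
- robot.goto_joints(angles): joint-space move.
- robot.set_gripper(opening): finger opening in m; the grip force is fixed at half the most; returns when the fingers have stopped.
- robot.pause(seconds).
- robot.ik(position, orientation): joint angles nearest the present ones, or None.
- robot.observe(): the state.
- robot.grab_frame(name): name is "side" or "top"; returns the picture (480x640x3 uint8, blue, green, red); there is no depth.
- robot.get_calibration(name): a dict with "vertical_fov" (degrees; the focal length in pixels is half the picture's height over the tangent of half this angle, whatever the lens; pixels are square), "cx", "cy" (the principal point, pixels), "k1" (the pictures are not rectified: a ray, as slopes to the right and down, at radius r is drawn at 1 + k1 r^2 times it, then the intrinsics apply), "rvec" (rotation vector, rad) and "tvec" (3), from world to camera coordinates, as OpenCV has them. Camera axes: x right, y down, z forward; pixel columns grow to the right and rows downward; lengths in m; the calibration is good to about 2 mm. A picture is of the moment at which its call begins. get_calibration takes no time and is no camera call.
A pose or a line that the arm cannot do raises robot.IKError and nothing moves.
- robot.job_done(): hands the job in, once; it reports no verdict.
The state is a dict: "time": time; "q": joint angles; "qvel": joint speeds; "joint_torque": joint torques, N m; "tool_pos": TCP position; "tcp_rot": TCP orientation; "ft_force": force on the tool from outside, world axes, zero at the start; "torque": the same for the moment, N m; "gripper_width": finger opening in m.
Only numpy, scipy, OpenCV 4.12 (cv2) and the standard library are available. Lean on these libraries where they do the work, as an engineer would, in place of code of your own. Each camera call takes 0.05 s, during which the arm holds its last target.

## Working session

There is one attempt and no reset: what is moved stays moved. The work goes in short steps, each a Python script; the robot and the scene stay as the last script left them, time stands still between calls to the robot, and variables do not carry over. Pictures are saved under pics/ and viewed, and the job is handed in when it is done.

```bash
ls; mkdir -p pics
python3 - <<'E'
from plant import robot
import cv2
for n in("side","top"):
    print(n,robot.get_calibration(n)); cv2.imwrite(f"pics/{n}0.png",robot.grab_frame(n))
s=robot.observe(); print(s)
E
```

```text
pics
side {'vertical_fov': 52.97175807331776, 'cx': 327.6049964408247, 'cy': 241.4517162607826, 'k1': -0.015100308633915545, 'rvec': array([ 0.33454266,  2.75872048, -1.24957251]), 'tvec': array([ 0.44372659, -0.16511949,  1.19714081])}
top {'vertical_fov': 50.303504665640126, 'cx': 321.7043298478286, 'cy': 236.71290676190776, 'k1': 0.007837189629056442, 'rvec': array([ 2.14435871, -2.15171592,  0.23447223]), 'tvec': array([0.22657574, 0.52100649, 0.86815559])}
{'time': 0.1, 'q': array([6.04631823e+01, 5.99335338e+00, 5.53096526e+00, 8.96049975e+01,
       1.05877561e-03, 7.75275010e+01]), 'qvel': array([-0.00528923, -0.03542655,  0.08352014,  0.11201839,  0.09983707,
       -0.05033284]), 'joint_torque': array([ 5.40351306e-03, -5.58205748e+01,  5.04721999e+01,  1.28780914e-02,
       -3.10721352e-04,  3.51085816e-05]), 'tool_pos': array([0.17593572, 0.5733978 , 0.3032136 ]), 'tcp_rot': array([-1.79934433e+02, -1.55871202e-02,  1.62935672e+02]), 'ft_force': array([-0.18195642,  0.32385603, -0.25290929]), 'torque': array([ 0.00813577, -0.02027898, -0.00689388]), 'gripper_width': 0.0856572486716049}
```

View pics/side0.png

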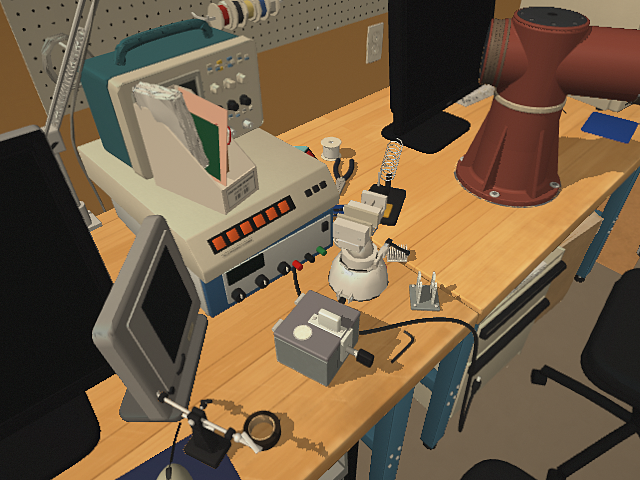

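View pics/top0.png

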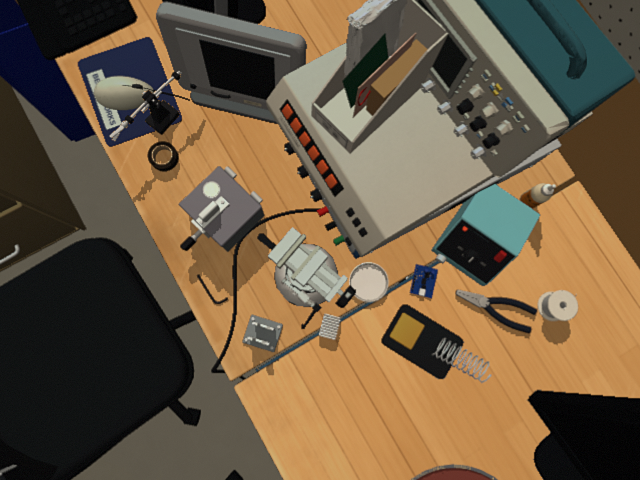

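```bash
cat > h.py <<'E'
import numpy as np, cv2
from plant import robot
from scipy.spatial.transform import Rotation as Ro
C={n:robot.get_calibration(n) for n in("side","top")}
def cam(n):
    c=C[n]; f=240/np.tan(np.radians(c['vertical_fov'])/2)
    K=np.array([[f,0,c['cx']],[0,f,c['cy']],[0,0,1]]); D=np.array([c['k1'],0,0,0,0.])
    return K,D,np.array(c['rvec'],float),np.array(c['tvec'],float)
def proj(n,P):
    K,D,r,t=cam(n); return cv2.projectPoints(np.atleast_2d(np.array(P,float)),r,t,K,D)[0].reshape(-1,2)
def ray(n,uv):
    K,D,r,t=cam(n); R=cv2.Rodrigues(r)[0]
    p=cv2.undistortPoints(np.array([[uv]],float),K,D).reshape(2)
    return -R.T@t, R.T@np.array([p[0],p[1],1])
def atz(n,uv,z):
    o,d=ray(n,uv); return o+d*(z-o[2])/d[2]
def tri(us,ut):
    A=[];b=[]
    for n,uv in(("side",us),("top",ut)):
        o,d=ray(n,uv); d=d/np.linalg.norm(d); M=np.eye(3)-np.outer(d,d); A.append(M);b.append(M@o)
    x=np.linalg.lstsq(np.vstack(A),np.hstack(b),rcond=None)[0]
    return x,[np.linalg.norm(A[i]@x-b[i]) for i in(0,1)]
def crop(n,im,x0,y0,w,h,s,out):
    c=cv2.resize(im[y0:y0+h,x0:x0+w],None,fx=s,fy=s,interpolation=cv2.INTER_CUBIC)
    step=10
    for x in range((x0+step-1)//step*step,x0+w,step):
        cv2.line(c,((x-x0)*s,0),((x-x0)*s,8 if x%50 else 20),(0,255,255),1)
        if x%20==0: cv2.putText(c,str(x),((x-x0)*s,18),0,.4,(0,255,255),1)
    for y in range((y0+step-1)//step*step,y0+h,step):
        cv2.line(c,(0,(y-y0)*s),(8,(y-y0)*s),(0,255,255),1)
        if y%20==0: cv2.putText(c,str(y),(10,(y-y0)*s+4),0,.4,(0,255,255),1)
    cv2.imwrite(out,c)
E
python3 - <<'E'
from h import *
for n in C:
    print(n,ray(n,(320,240))[0],proj(n,[[0,0,0],[.1,0,0],[0,.1,0],[.176,.574,.304]]).round())
a=cv2.imread("pics/side0.png");b=cv2.imread("pics/top0.png")
crop("s",a,265,230,190,150,4,"pics/sc0.png"); crop("t",b,165,155,190,150,4,"pics/tc0.png"); crop("t",b,165,225,190,150,4,"pics/tc1.png")
print(atz("top",(220,205),0.07),atz("top",(263,333),0.0))
E
```

```text
side [0.66742337 0.87512297 0.66783956] [[506. 175.]
 [469. 181.]
 [527. 198.]
 [684. 243.]]
top [0.36271442 0.26285164 0.93585561] [[456. 544.]
 [452. 481.]
 [397. 546.]
 [ 22. 499.]]
[0.57222055 0.40132623 0.07      ] [0.35384718 0.32955634 0.        ]
```

View pics/sc0.png

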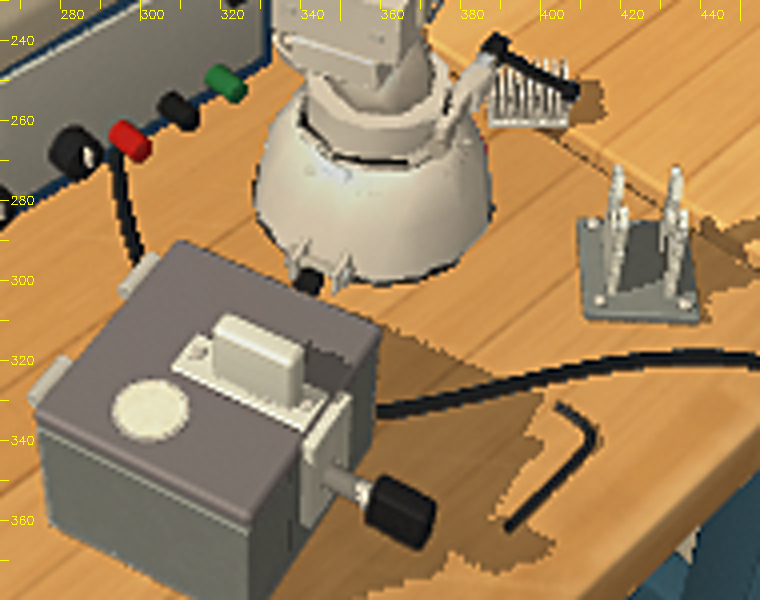

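View pics/tc0.png

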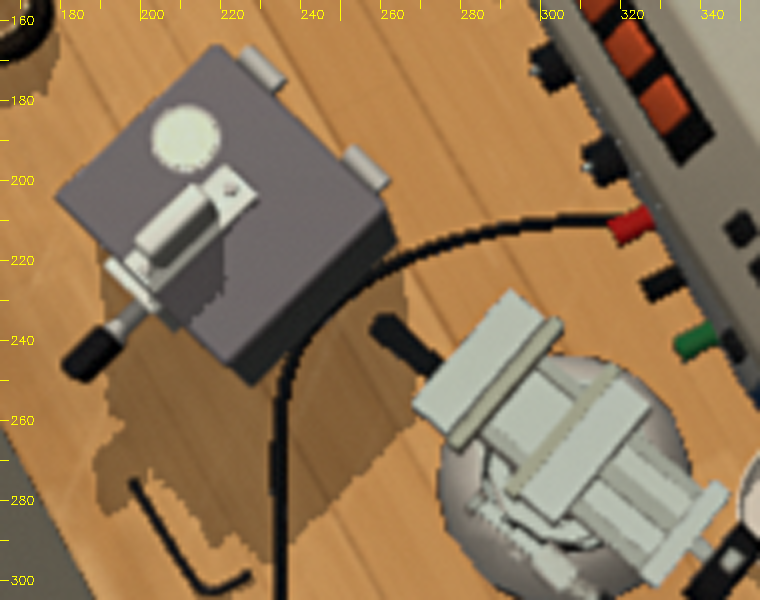

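View pics/tc1.png

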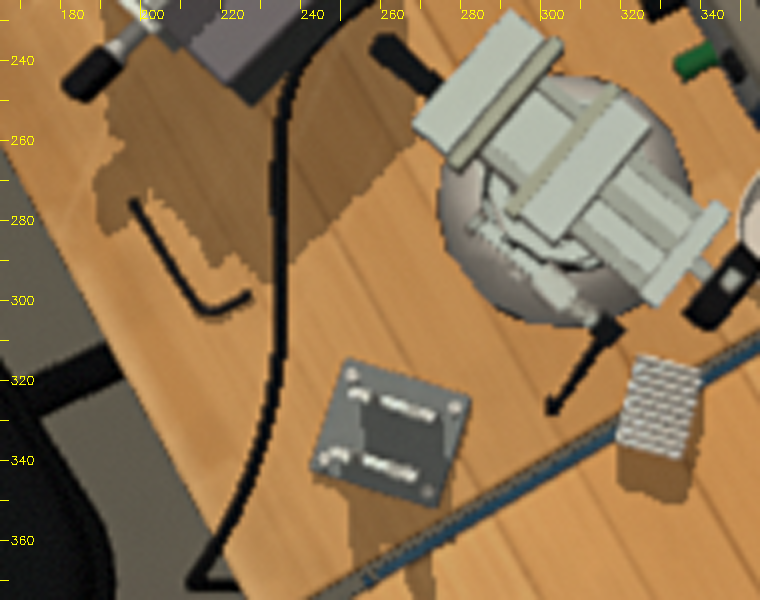

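Run:
```python
from h import *
prs=dict(f1=((327.5,361.3),(178.8,204.2)),b1=((274.5,333.5),(218.8,166)),b2=((309.5,290),(261.7,207.3)),f2=((360.5,311.5),(221.3,245.7)))
P={}
for k,(s,t) in prs.items():
    x,e=tri(s,t); P[k]=x; print(k,x.round(4),np.round(e,4))
f=(P['f1']+P['f2'])/2; b=(P['b1']+P['b2'])/2; print("x axis",b-f,np.degrees(np.arctan2(*(b-f)[1::-1])),np.linalg.norm(b-f)); w=P['b2']-P['b1'];print(w,np.linalg.norm(w),np.degrees(np.arctan2(w[1],w[0])), (f+b)/2)
# pin block outer end / near end centers ; rest
c=lambda x,y,x0,y0:(x0+x/4,y0+y/4)
print("rest foot corners z=7mm:")
R=[c(348,358,165,225),c(471,398,165,225),c(437,508,165,225),c(310,468,165,225)]
for r in R: print(atz("top",r,.007).round(4))
S=[c(580,217,265,230),c(692,222,265,230),c(700,320,265,230),c(588,320,265,230)]
for r in S: print("s",atz("side",r,.007).round(4))
```

```text
f1 [0.5726 0.4719 0.0704] [0.0008 0.0008]
b1 [0.6403 0.4051 0.0733] [0.0009 0.0009]
b2 [0.5679 0.3293 0.0729] [0.0002 0.0002]
f2 [0.4997 0.3966 0.0754] [0.0006 0.0006]
x axis [ 0.06797541 -0.06703823  0.00020433] -44.60229761773798 0.09547157628537765
[-0.07243982 -0.07576264 -0.00035618] 0.10482190466482504 -133.71559601598477 [0.57011567 0.40069833 0.07299871]
rest foot corners z=7mm:
[0.3866 0.3491 0.007 ]
[0.3686 0.2941 0.007 ]
[0.3207 0.3088 0.007 ]
[0.3385 0.365  0.007 ]
s [0.3699 0.3    0.007 ]
s [0.3199 0.3158 0.007 ]
s [0.3407 0.3726 0.007 ]
s [0.3893 0.3605 0.007 ]
```

Run:
```python
from h import *
a=cv2.imread("pics/side0.png");b=cv2.imread("pics/top0.png")
crop("s",a,400,260,60,55,10,"pics/sr.png"); crop("t",b,235,305,60,55,10,"pics/tr.png")
crop("s",a,300,290,80,80,8,"pics/sp.png"); crop("t",b,170,180,80,75,8,"pics/tp.png")
```

```text
(no output)
```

View pics/sr.png

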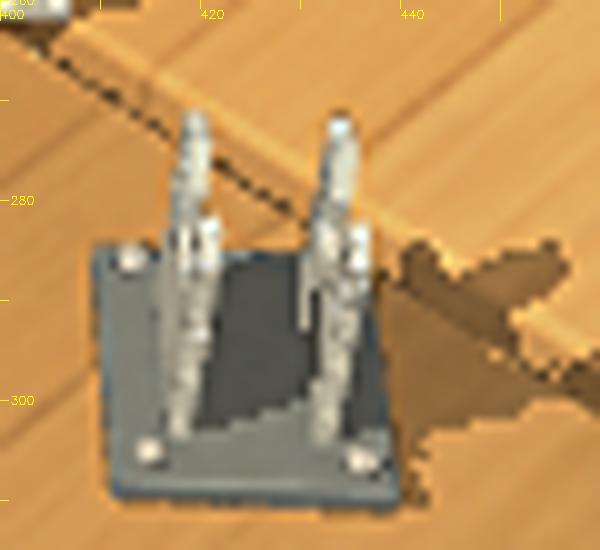

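View pics/tr.png

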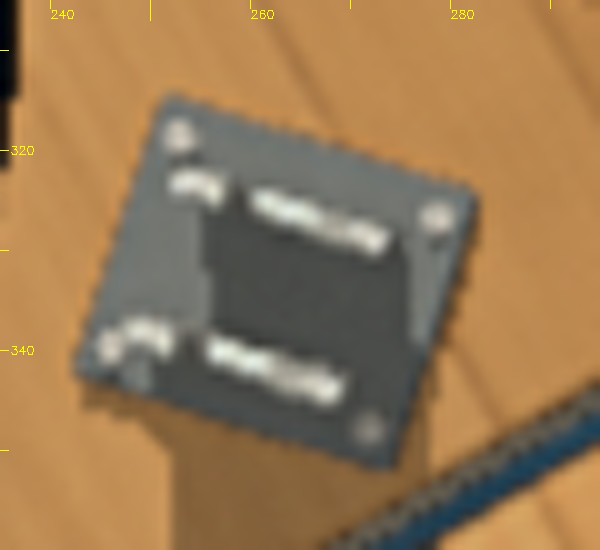

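View pics/sp.png

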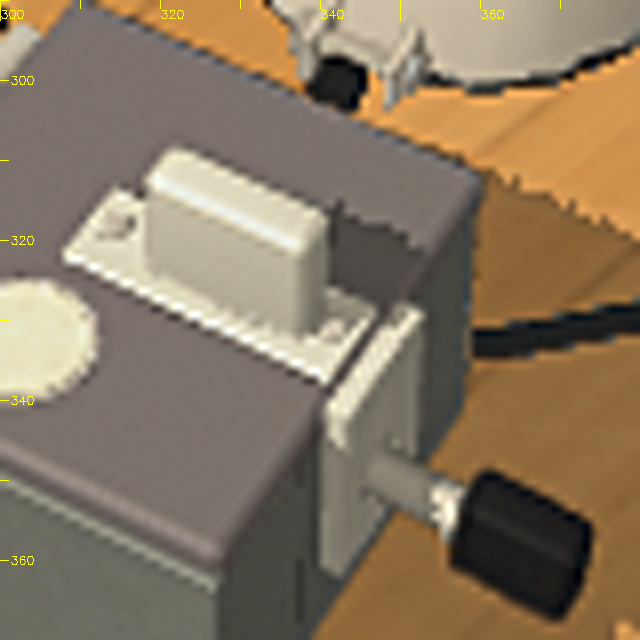

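View pics/tp.png

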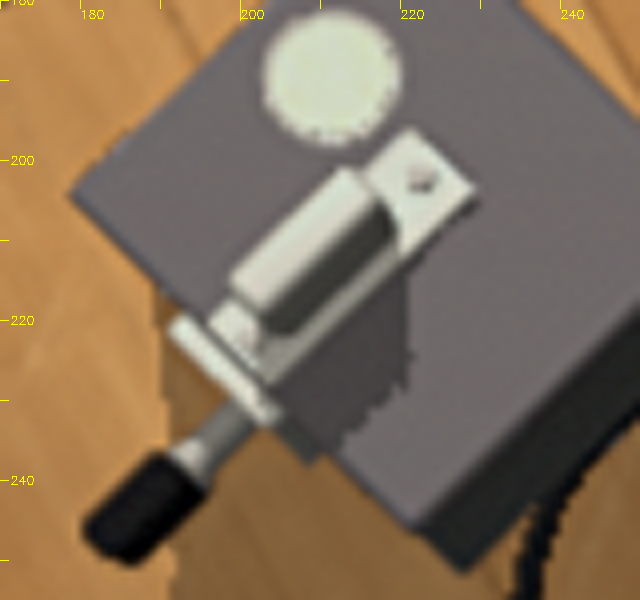

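```bash
cat > fit.py <<'E'
from h import *
from scipy.optimize import least_squares
def T(p,pts,z=0):
    c,s=np.cos(p[2]),np.sin(p[2]); pts=np.array(pts,float)
    return np.c_[p[0]+c*pts[:,0]-s*pts[:,1],p[1]+s*pts[:,0]+c*pts[:,1],pts[:,2]]
def fit(obs,p0):
    def r(p):
        return np.concatenate([(proj(n,T(p,[q])) - np.array(uv)).ravel() for n,q,uv in obs])
    o=least_squares(r,p0); return o.x,r(o.x).reshape(-1,2)
hx,hy=.026,.030
# corners: which? rest x axis direction: cheek normal; take x pointing from cheek near top edge toward bottom of top-image
rest=[("top",(-hx,-hy,.007),(252,314.3)),("top",(-hx,hy,.007),(282.3,323.8)),("top",(hx,hy,.007),(274,351.7)),("top",(hx,-hy,.007),(242.3,342.3))]
# handedness solved by trying both
E
python3 - <<'E'
from fit import *
for sgn in(1,-1):
  for y0 in np.radians([-110,70]):
    ob=[(n,(q[0],sgn*q[1],q[2]),uv) for n,q,uv in rest]
    x,r=fit(ob,[.354,.33,y0]); 
    if abs(r).max()<5: 
        print(sgn,x[:2],np.degrees(x[2]),r.round(1).tolist())
        for q in [(-hx,-hy),(-hx,hy),(hx,hy),(hx,-hy)]: print(proj("side",T(x,[(q[0],sgn*q[1],z) for z in(.007,0)])).round(1).tolist())
        print("cheek ends",[proj(n,T(x,[(cx,cy*sgn,.053) for cx in(-.013,.013) for cy in(-.02,.02)])).round(1).tolist() for n in C])
lx,ly=.048,.052
box=[("side",(-lx,ly),(327.5,361.3)),("top",(-lx,ly),(178.8,204.2)),("side",(lx,ly),(274.5,333.5)),("top",(lx,ly),(218.8,166)),("side",(lx,-ly),(309.5,290)),("top",(lx,-ly),(261.7,207.3)),("side",(-lx,-ly),(360.5,311.5)),("top",(-lx,-ly),(221.3,245.7))]
for z in(.070,.072,.074,.076,.08):
    x,r=fit([(n,(*q,z),uv) for n,q,uv in box],[.57,.4007,-.77]); print(z,x[:2].round(4),np.degrees(x[2]).round(2),(r**2).sum().round(2))
    if z==.074: print(r.round(1).tolist())
E
```

```text
1 [0.35402194 0.32964329] -197.23010364125764 [[-0.8, -0.5], [0.9, -0.1], [0.3, 0.6], [-0.4, -0.0]]
[[410.8, 305.8], [410.4, 308.3]]
[[408.7, 281.8], [408.3, 284.3]]
[[436.3, 282.9], [435.8, 285.4]]
[[439.9, 307.0], [439.3, 309.5]]
cheek ends [[[420.8, 284.4], [418.9, 268.4], [435.7, 285.0], [433.4, 269.0]], [[251.8, 322.3], [274.4, 329.2], [247.0, 337.2], [269.6, 344.2]]]
1 [0.35402194 0.32964329] 162.76989189060603 [[-0.8, -0.5], [0.9, -0.1], [0.3, 0.6], [-0.4, -0.0]]
[[410.8, 305.8], [410.4, 308.3]]
[[408.7, 281.8], [408.3, 284.3]]
[[436.3, 282.9], [435.8, 285.4]]
[[439.9, 307.0], [439.3, 309.5]]
cheek ends [[[420.8, 284.4], [418.9, 268.4], [435.7, 285.0], [433.4, 269.0]], [[251.8, 322.3], [274.4, 329.2], [247.0, 337.2], [269.6, 344.2]]]
0.07 [0.5702 0.4   ] -44.11 10.6
0.072 [0.5701 0.4005] -44.1 5.88
0.074 [0.57  0.401] -44.1 6.19
[[-0.0, -1.8], [-0.6, 0.4], [-0.9, -0.5], [-0.2, 0.2], [-0.0, 0.0], [-0.5, -0.5], [-0.1, 0.7], [-0.3, 0.6]]
0.076 [0.57   0.4015] -44.1 11.6
0.08 [0.5698 0.4024] -44.09 37.97
```

Run:
```python
from fit import *
x,e=tri((365,358),(188.2,243)); print(x,e)
B=[.570,.4007,np.radians(-44.1)]
d=x[:2]-B[:2]; c,s=np.cos(B[2]),np.sin(B[2]); print("in box",c*d[0]+s*d[1],-s*d[0]+c*d[1])
print(atz("top",(188.2,243),.046),atz("side",(365,358),.046))
# shaft points
print("shaft near tongue",atz("top",(199.5,231.5),.050),atz("top",(192.5,238),.05))
print("fin pred",proj("side",T(B,[(-.022,0,.111),(-.04,0,.111),(-.004,0,.111),(-.022,0.006,.111),(-.022,-0.006,.111)])).round(1).tolist(),proj("top",T(B,[(-.022,0,.111),(-.04,0,.111),(-.004,0,.111),(-.022,0.006,.111),(-.022,-0.006,.111)])).round(1).tolist())
a=cv2.imread("pics/side0.png");b=cv2.imread("pics/top0.png")
for n,im,(x0,y0,w,h) in(("side",a,(300,290,80,80)),("top",b,(170,180,80,75))):
    cc=cv2.resize(im[y0:y0+h,x0:x0+w],None,fx=8,fy=8,interpolation=cv2.INTER_CUBIC)
    for y_ in(0,):
        px=-.048-.0285
        def draw(pts,col):
            for p,q in pts:
                uv=(proj(n,T(B,[p,q]))-[x0,y0]+.5)*8; cv2.line(cc,tuple(uv[0].round().astype(int).tolist()),tuple(uv[1].round().astype(int).tolist()),col,1)
        def boxe(cx,cy,cz,hx,hy,hz,col):
            v=[(cx+i*hx,cy+j*hy,cz+k*hz) for i in(-1,1) for j in(-1,1) for k in(-1,1)]
            draw([(v[i],v[j]) for i in range(8) for j in range(i) if bin(i^j).count('1')==1],col)
        boxe(px,0,.046,.013,.006,.012,(0,255,0)); boxe(-.022,0,.097,.018,.006,.014,(0,0,255)); boxe(0,0,.034,.048,.052,.034,(255,255,0))
    cv2.imwrite(f"pics/ov_{n}.png",cc)
```

```text
[0.50997066 0.45986224 0.0405246 ] [np.float64(0.0007229725576107507), np.float64(0.0007229725576106981)]
in box -0.08428040791396649 0.0007107777520664604
[0.5097251 0.4583591 0.046    ] [0.5107082  0.46381917 0.046     ]
shaft near tongue [0.52941611 0.43873681 0.05      ] [0.51788792 0.45041069 0.05      ]
fin pred [[329.9, 312.3], [340.4, 317.0], [319.7, 307.7], [327.9, 315.0], [331.9, 309.6]] [[206.8, 209.8], [198.8, 217.5], [214.7, 202.1], [204.2, 207.3], [209.4, 212.3]]
```

View pics/ov_side.png

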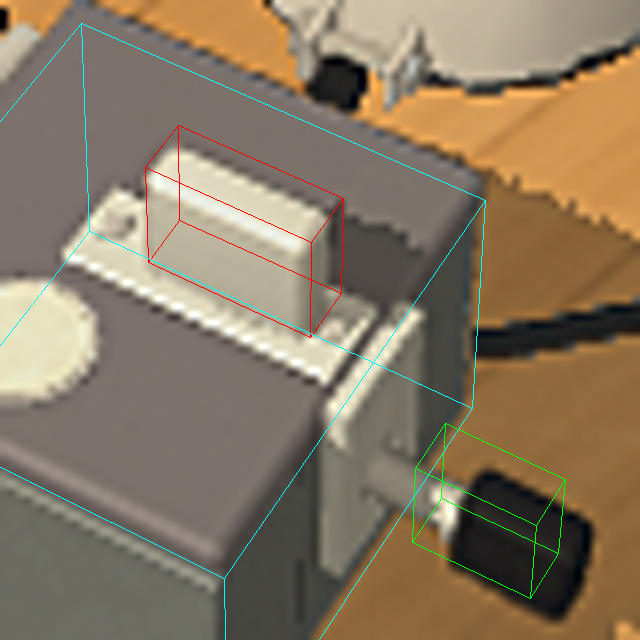

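View pics/ov_top.png

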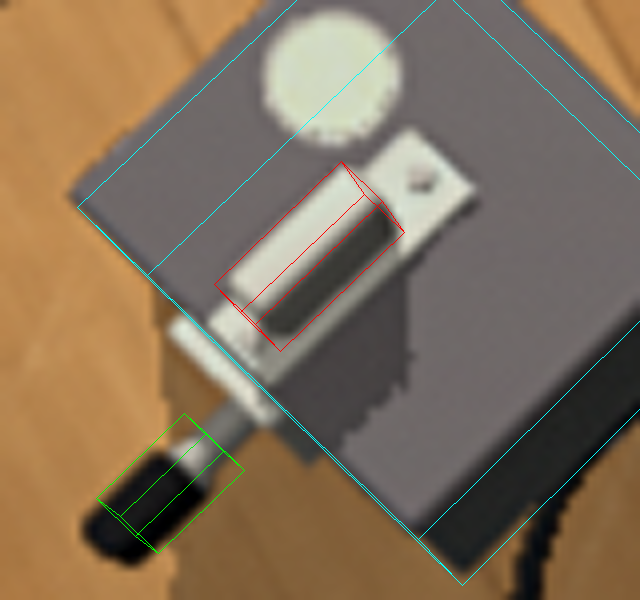

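```bash
cat >> fit.py <<'E'
B=[.570,.4007,np.radians(-44.1)]
RT=[.354,.3300,np.radians(-17.2)]
def uv(psi): return np.array([np.cos(psi),np.sin(psi),0]),np.array([-np.sin(psi),np.cos(psi),0])
def tool(G,psi,t,reach=.054,flip=1):
    """G grasp point world, psi yaw of object's x, t tilt deg (fingers point towards +x by t)"""
    u,v=uv(psi); t=np.radians(t); z=np.sin(t)*u+np.array([0,0,-np.cos(t)]); y=flip*v; x=np.cross(y,z)
    R=np.c_[x,y,z]; return (np.array(G)-reach*z), Ro.from_matrix(R).as_euler('xyz',degrees=True)
def W(p,q): return T(p,[q])[0]
def st(msg=""):
    s=robot.observe(); print(msg,"t",round(s['time'],2),"pos",s['tool_pos'].round(4),"rot",s['tcp_rot'].round(1),"F",s['ft_force'].round(1),"w",round(s['gripper_width'],4)); return s
E
python3 - <<'E'
from fit import *
print("vise top",tri((365,195),(290,240)))
for f in(1,-1):
  for t in(0,15,20):
    for nm,G,psi in(("pin",W(B,(-.086,0,.046)),B[2]),("pinhi",W(B,(-.086,0,.13)),B[2]),("out",W(B,(-.136,0,.046)),B[2]),("outhi",W(B,(-.136,0,.16)),B[2]),("rest",W(RT,(-.040,0,.040)),RT[2]),("resthi",W(RT,(-.040,0,.13)),RT[2]),("fin",W(B,(-.022,0,.099)),B[2]),("finhi",W(B,(-.022,0,.19)),B[2]),("finup",W(B,(-.020,0,.112)),B[2])):
        p,o=tool(G,psi,t,flip=f); q=robot.ik(p,o); print(f,t,nm,p.round(3),o.round(0),None if q is None else np.round(q,0))
E
```

```text
vise top (array([0.47474694, 0.28193728, 0.22241906]), [np.float64(0.010951211116812212), np.float64(0.010951211116811925)])
1 0 pin [0.508 0.461 0.1  ] [180.   0. 136.] [31. 24.  5. 71.  0. 75.]
1 0 pinhi [0.508 0.461 0.184] [180.   0. 136.] [31. 22. 11. 79.  0. 75.]
1 0 out [0.472 0.495 0.1  ] [180.   0. 136.] [35. 24.  5. 71.  0. 80.]
1 0 outhi [0.472 0.495 0.214] [180.   0. 136.] [35. 21. 13. 82.  0. 80.]
1 0 rest [0.316 0.342 0.094] [180.   0. 163.] [ 31. -14. -36.  68.   0.  48.]
1 0 resthi [0.316 0.342 0.184] [180.   0. 163.] [ 31. -18. -29.  79.   0.  48.]
1 0 fin [0.554 0.416 0.153] [180.   0. 136.] [26. 24. 10. 77.  0. 70.]
1 0 finhi [0.554 0.416 0.244] [180.   0. 136.] [26. 22. 18. 86.  0. 70.]
1 0 finup [0.556 0.415 0.166] [180.   0. 136.] [26. 23. 11. 78.  0. 70.]
1 15 pin [0.498 0.47  0.098] [180.  15. 136.] [ 37.  24.   3.  68. -15.  81.]
1 15 pinhi [0.498 0.47  0.182] [180.  15. 136.] [ 37.  21.   9.  76. -15.  81.]
1 15 out [0.462 0.505 0.098] [180.  15. 136.] [ 42.  25.   5.  69. -15.  86.]
1 15 outhi [0.462 0.505 0.212] [180.  15. 136.] [ 42.  21.  13.  80. -15.  8
[... 2689 characters left out ...]
  24.   3.  67. -20. -97.]
-1 20 pinhi [0.495 0.473 0.181] [180. -20. -44.] [ 39.  21.   9.  75. -20. -97.]
-1 20 out [0.459 0.508 0.097] [180. -20. -44.] [ 44.  26.   5.  69. -20. -92.]
-1 20 outhi [0.459 0.508 0.211] [180. -20. -44.] [ 44.  22.  13.  80. -20. -92.]
-1 20 rest [0.298 0.347 0.091] [180. -20. -17.] [  42.  -25.  -46.   58.  -17. -123.]
-1 20 resthi [0.298 0.347 0.181] [180. -20. -17.] [  42.  -29.  -40.   69.  -17. -123.]
-1 20 fin [0.541 0.429 0.15 ] [180. -20. -44.] [  34.   21.    5.   70.  -20. -103.]
-1 20 finhi [0.541 0.429 0.241] [180. -20. -44.] [  34.   19.   12.   79.  -20. -103.]
-1 20 finup [0.542 0.427 0.163] [180. -20. -44.] [  34.   20.    6.   71.  -20. -103.]
```

Run:
```python
from fit import *
p,o=tool(W(B,(-.086,0,.13)),B[2],15); robot.move_pose(p,o); st("hi")
p,o=tool(W(B,(-.086,0,.075)),B[2],15); robot.line_to(p,vel=.15); st("mid")
for n,w in(("side",(300,250,110,110)),("top",(140,170,110,110))):
    im=robot.grab_frame(n); crop(n,im,*w,6,f"pics/{n}1.png")
```

```text
hi t 1.48 pos [0.4975 0.4712 0.1831] rot [179.9  15.  136. ] F [-0.2  0.8 -0.3] w 0.0856
mid t 2.0 pos [0.4979 0.4706 0.1277] rot [180.   15.  135.9] F [-1.1  0.1  0.9] w 0.0849
```

View pics/side1.png

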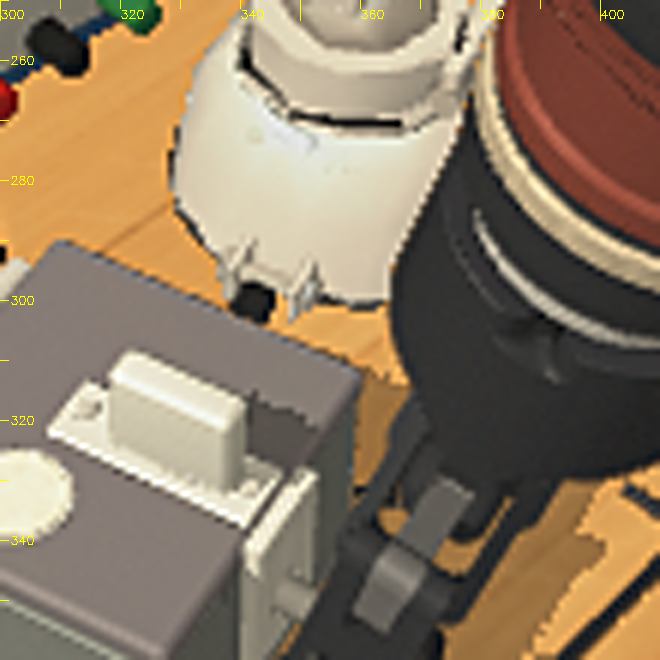

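View pics/top1.png

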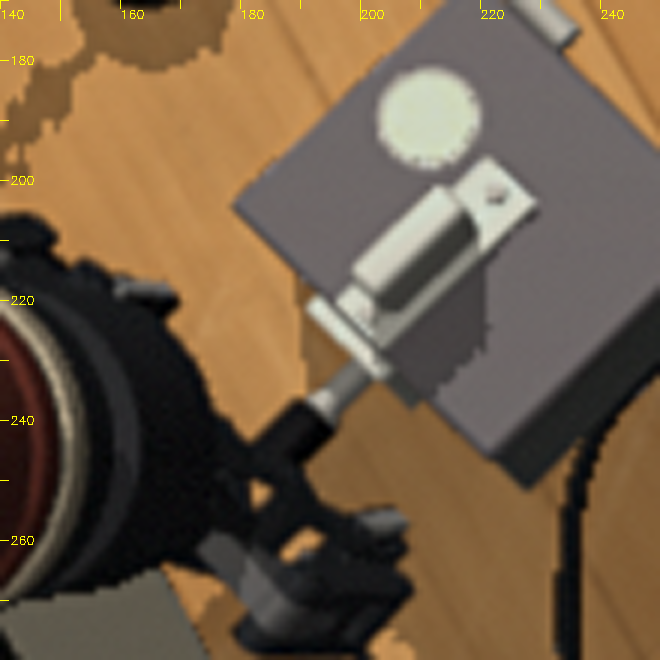

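Run:
```python
from fit import *
p,o=tool(W(B,(-.086,0,.046)),B[2],15); print(robot.line_to(p,vel=.08,guard=12)); st("down")
robot.set_gripper(.03); st()
for n,w in(("side",(300,270,110,110)),("top",(140,170,110,110))):
    im=robot.grab_frame(n); crop(n,im,*w,6,f"pics/{n}2.png")
```

```text
False
down t 2.61 pos [0.4979 0.47   0.0973] rot [-179.9   15.   135.9] F [0.9 0.4 0.4] w 0.0852
 t 3.18 pos [0.4983 0.4703 0.0983] rot [180.   15.  135.9] F [-0.1  0.4 -0.2] w 0.0299
```

View pics/side2.png

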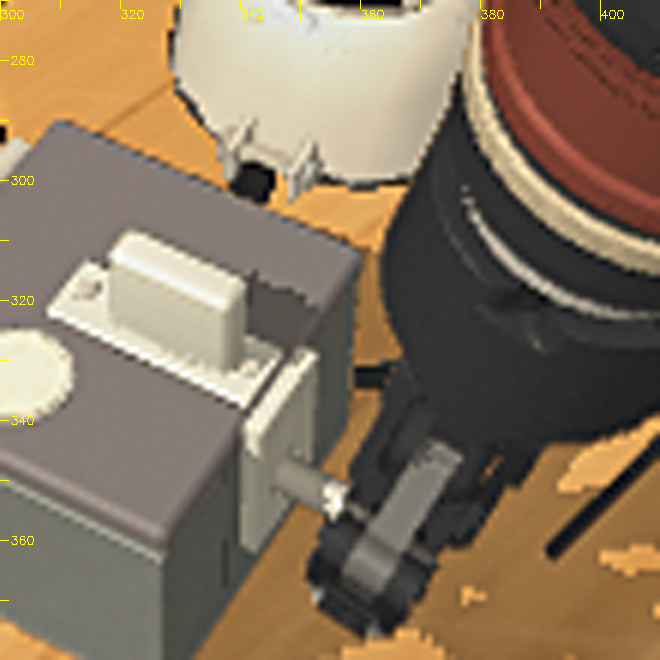

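View pics/top2.png

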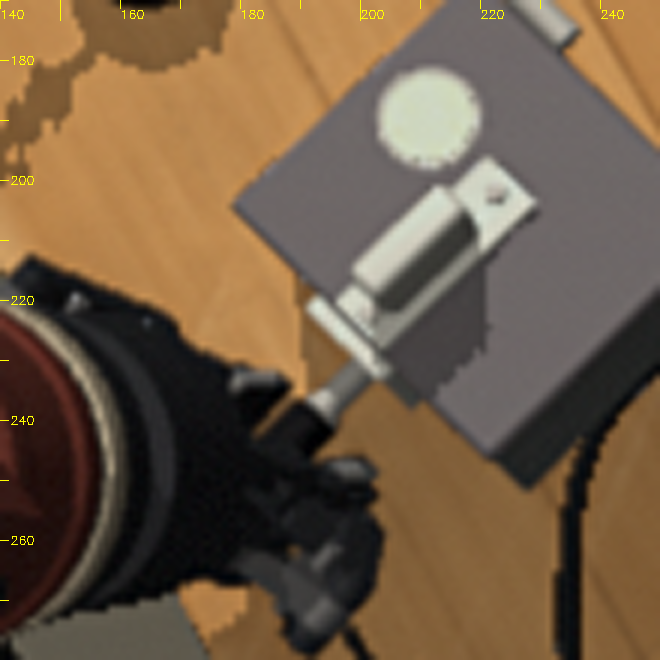

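Run:
```python
from fit import *
robot.set_gripper(.0); s=st("grip"); print(s['torque'])
p,o=tool(W(B,(-.091,0,.046)),B[2],15); robot.line_to(p,vel=.05); st("5mm")
p,o=tool(W(B,(-.106,0,.046)),B[2],15); robot.line_to(p,vel=.06); st("20mm")
for n,w in(("side",(300,270,110,110)),("top",(140,170,110,110))):
    im=robot.grab_frame(n); crop(n,im,*w,6,f"pics/{n}3.png")
```

```text
grip t 3.58 pos [0.4983 0.4703 0.0983] rot [180.   15.  135.9] F [-0.8  0.7  1.6] w 0.0107
[ 0.23284568  0.1905993  -0.00644607]
5mm t 3.83 pos [0.4943 0.474  0.0981] rot [-180.    15.   135.9] F [0.  0.5 0. ] w 0.011
20mm t 4.22 pos [0.4834 0.4846 0.0981] rot [-180.   15.  136.] F [ 0.4  0.5 -0.2] w 0.0108
```

View pics/side3.png

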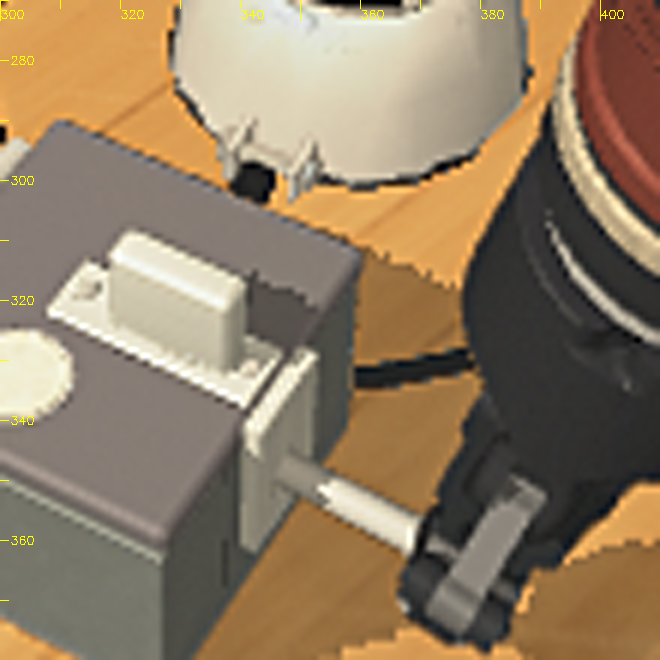

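View pics/top3.png

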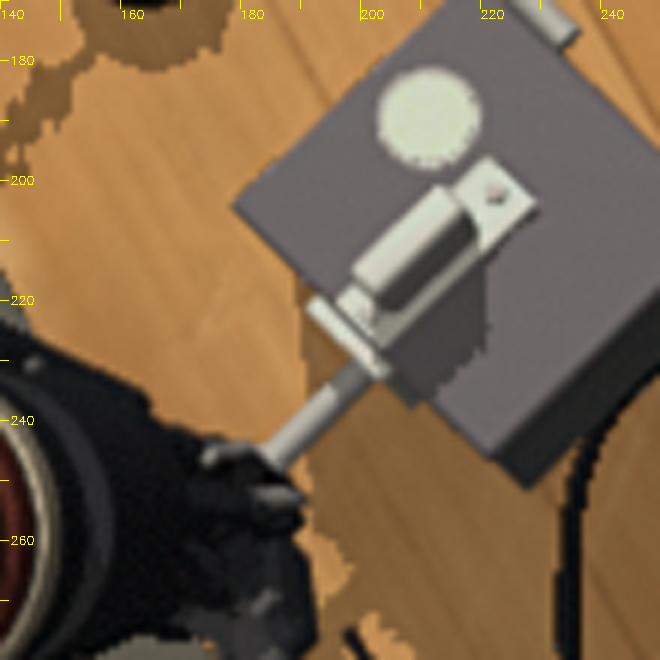

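Run:
```python
from fit import *
p,o=tool(W(B,(-.142,0,.046)),B[2],15); robot.line_to(p,vel=.08); st("out")
p,o=tool(W(B,(-.146,0,.13)),B[2],15); robot.line_to(p,vel=.15); st("lift")
p,o=tool(W(RT,(-.040,0,.12)),RT[2],15); robot.move_pose(p,o); st("resthi")
p,o=tool(W(RT,(-.040,0,.072)),RT[2],15); robot.line_to(p,vel=.12); st("hover")
for n,w in(("side",(370,230,110,100)),("top",(210,280,110,100))):
    im=robot.grab_frame(n); cv2.imwrite(f"pics/{n}4f.png",im); crop(n,im,*w,7,f"pics/{n}4.png")
```

```text
out t 4.92 pos [0.4577 0.5095 0.0981] rot [-180.    15.   135.9] F [ 0.4 -0.3 -1.4] w 0.0105
lift t 5.63 pos [0.455  0.5117 0.1811] rot [-179.9   15.   135.9] F [ 0.5  0.5 -0.8] w 0.0111
resthi t 6.74 pos [0.3029 0.3463 0.1724] rot [180.   15.  162.7] F [ 1.5 -0.3 -0. ] w 0.0111
hover t 7.29 pos [0.3027 0.3461 0.1245] rot [-180.    15.   162.8] F [ 0.  -0.4 -0.5] w 0.0114
```

View pics/side4.png

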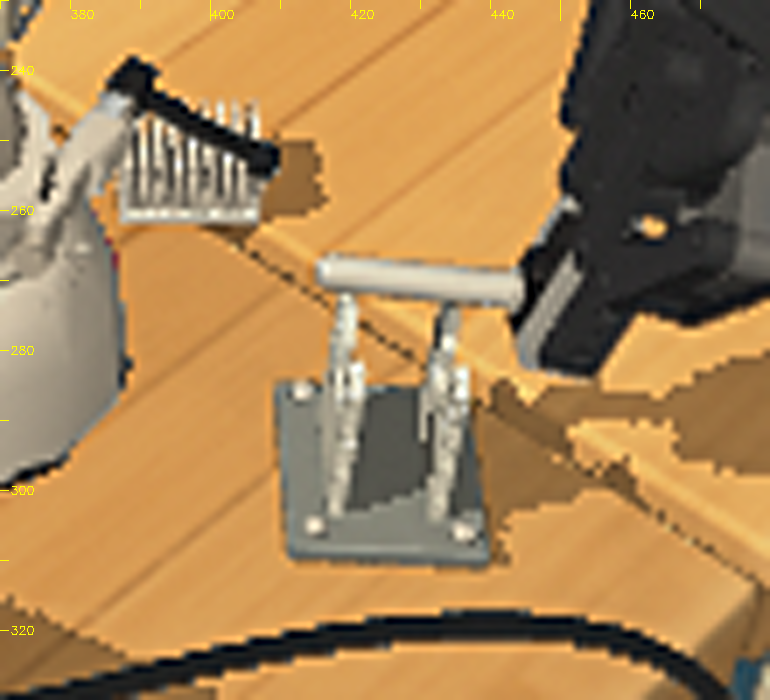

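View pics/top4.png

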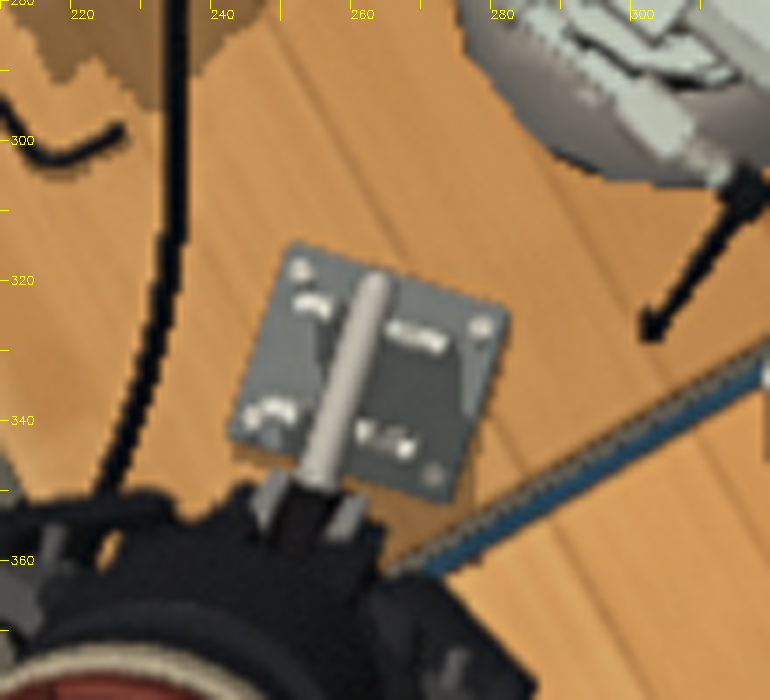

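Run:
```python
from fit import *
R0=[.35402,.32964,np.radians(-17.23)]
def inrest(P):
    d=P[:2]-np.array(R0[:2]); u,v=uv(R0[2]); return (d@u[:2]*1000).round(1),(d@v[:2]*1000).round(1)
for e in[(263.6,319.6),(261.0,328.5),(258.3,337.5),(255.5,347)]: print("pin",inrest(atz("top",e,.072)))
for e in[(263.0,325.8),(258.3,340.7),(252,322.5),(273.7,328.7)]: print("rest",inrest(atz("top",e,.053)))
# side: shaft tip/base
for e in[(416,267.7),(442.5,271.5)]: print("pin side",inrest(atz("side",e,.072)), atz("side",e,.072))
print(proj("top",T(RT,[(.025,0,.072),(-.025,0,.072)])),proj("side",T(RT,[(.025,0,.072),(-.025,0,.072)])))
```

```text
pin (np.float64(23.1), np.float64(1.0))
pin (np.float64(8.0), np.float64(0.6))
pin (np.float64(-7.1), np.float64(0.3))
pin (np.float64(-23.0), np.float64(-0.1))
rest (np.float64(12.9), np.float64(0.1))
rest (np.float64(-12.9), np.float64(0.0))
rest (np.float64(12.7), np.float64(19.6))
rest (np.float64(13.5), np.float64(-18.7))
pin side (np.float64(21.9), np.float64(-1.9)) [0.37436943 0.32134159 0.072     ]
pin side (np.float64(-23.7), np.float64(5.0)) [0.33290635 0.34145275 0.072     ]
[[264.28506627 318.68966549]
 [254.88210886 348.17690832]] [[414.39456382 268.52682112]
 [443.02426732 269.64361028]]
```

Run:
```python
from fit import *
R0=[.35402,.32964,np.radians(-17.23)]
psi=R0[2]-np.radians(1.2)
p,o=tool(W(R0,(-.040,.0007,.062)),psi,10); robot.line_to(p,vel=.08,rotation=o); st("tilt")
for n,w in(("side",(370,230,110,100)),("top",(210,280,110,100))):
    im=robot.grab_frame(n); crop(n,im,*w,7,f"pics/{n}5.png")
```

```text
tilt t 7.67 pos [0.3079 0.3449 0.1157] rot [-180.    10.1  161.5] F [-0.6 -0.1 -0.9] w 0.0109
```

View pics/side5.png

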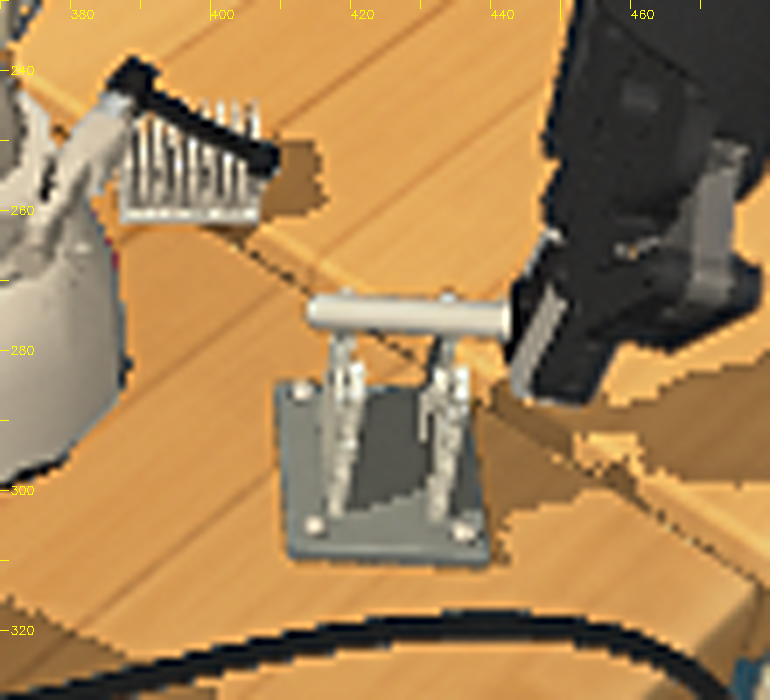

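View pics/top5.png

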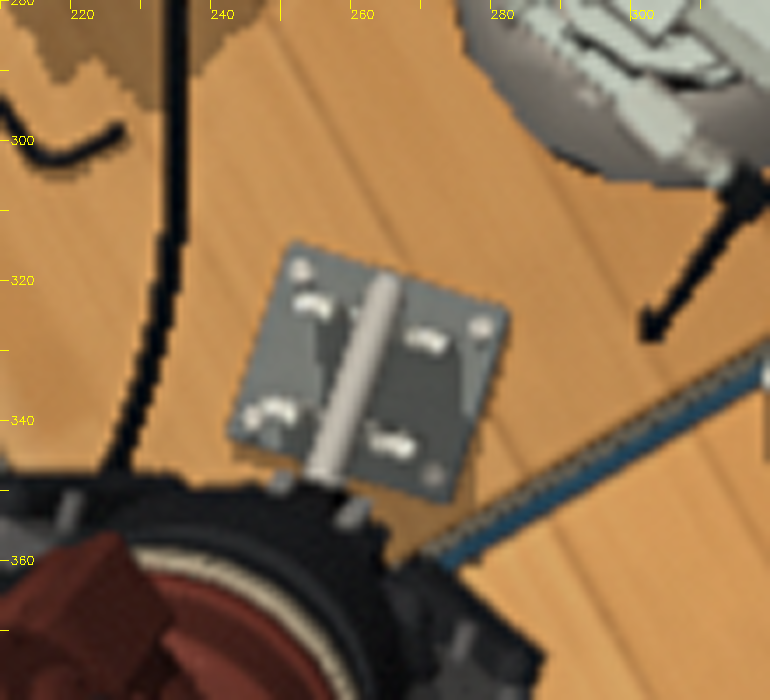

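Run:
```python
from fit import *
R0=[.35402,.32964,np.radians(-17.23)]
psi=R0[2]-np.radians(1.2)
p,o=tool(W(R0,(-.040,.0007,.048)),psi,10); print(robot.line_to(p,vel=.07,guard=10)); st("a")
p,o=tool(W(R0,(-.040,.0007,.0385)),psi,10); print(robot.line_to(p,vel=.03,guard=6)); st("b")
for n,w in(("side",(370,230,110,100)),("top",(210,280,110,100))):
    im=robot.grab_frame(n); crop(n,im,*w,7,f"pics/{n}6.png")
```

```text
False
a t 8.12 pos [0.3065 0.3454 0.1002] rot [180.    9.9 161.6] F [ 0.8  4.4 -2.9] w 0.0111
True
b t 8.41 pos [0.3073 0.3454 0.0947] rot [180.   10.  161.6] F [-0.7  0.3  2.5] w 0.0108
```

View pics/side6.png

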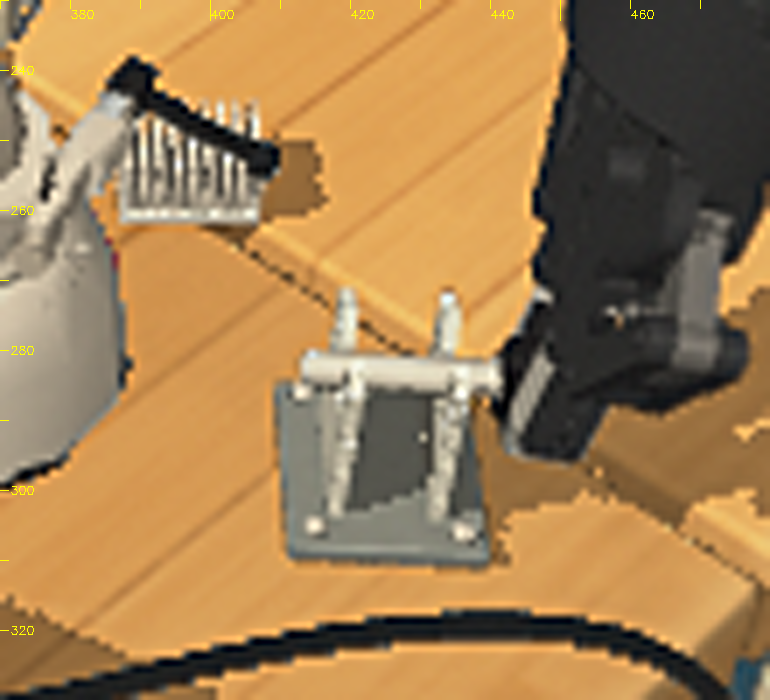

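View pics/top6.png

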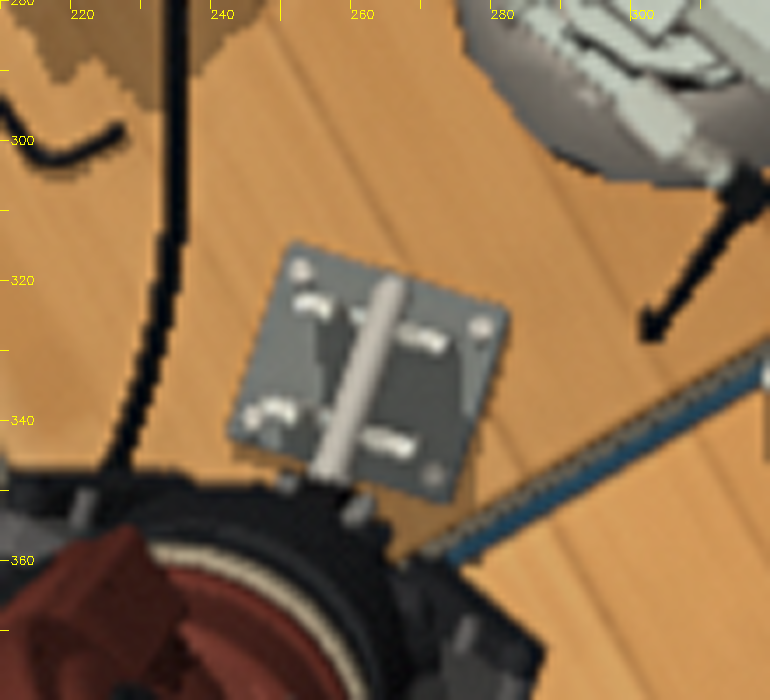

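Run:
```python
from fit import *
R0=[.35402,.32964,np.radians(-17.23)]
psi=R0[2]-np.radians(1.2)
p,o=tool(W(R0,(-.040,.0010,.0385)),psi,10); print(robot.line_to(p,vel=.02,guard=8)); st("b")
robot.set_gripper(.035); st("open")
for n,w in(("side",(370,230,110,100)),("top",(210,280,110,100))):
    im=robot.grab_frame(n); crop(n,im,*w,7,f"pics/{n}7.png")
```

```text
True
b t 8.72 pos [0.3075 0.3457 0.0937] rot [179.9  10.1 161.6] F [-3.5 -0.4  9. ] w 0.0109
open t 9.07 pos [0.3073 0.3456 0.093 ] rot [179.9  10.  161.6] F [1.  0.6 0.4] w 0.0353
```

View pics/side7.png

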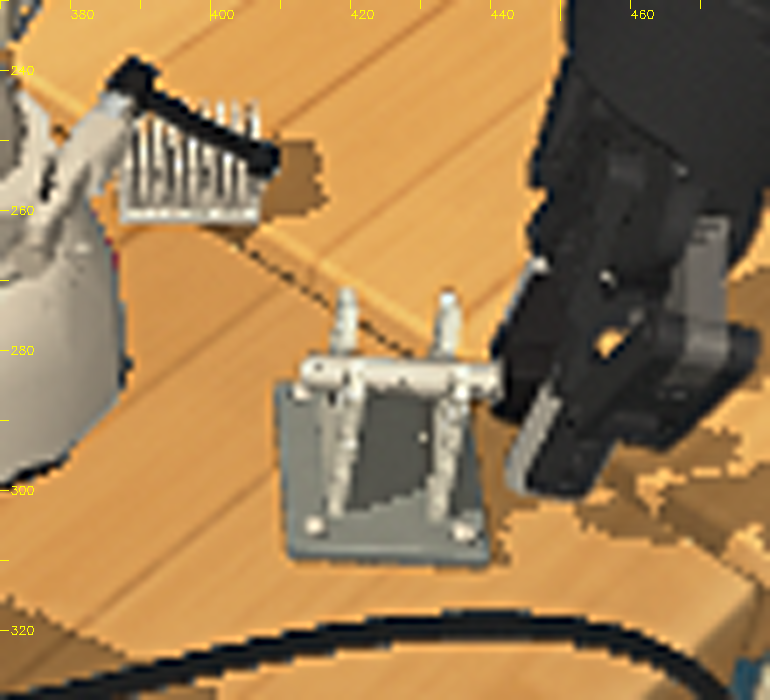

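View pics/top7.png

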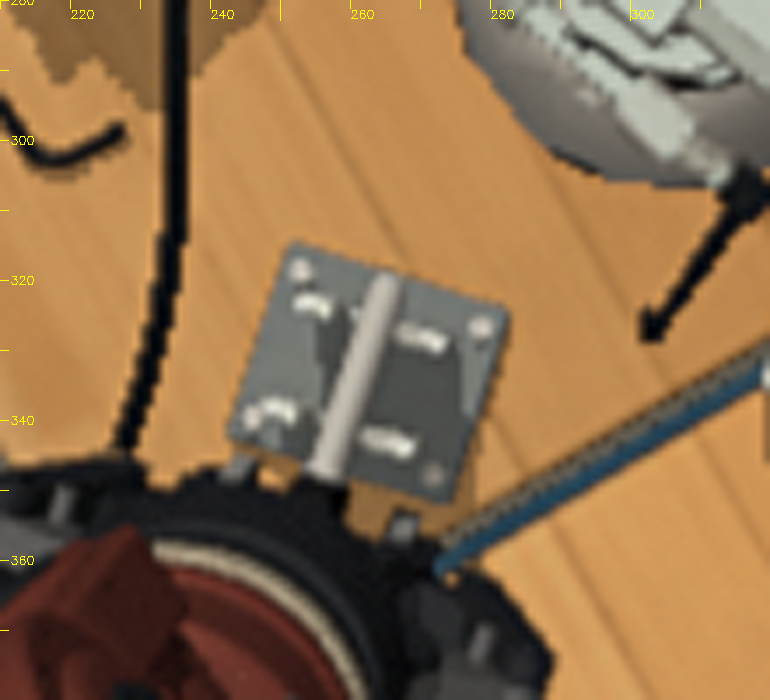

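Run:
```python
from fit import *
R0=[.35402,.32964,np.radians(-17.23)]
psi=R0[2]-np.radians(1.2)
robot.set_gripper(.06)
p,o=tool(W(R0,(-.042,.0007,.0385)),psi,10); z=(Ro.from_euler('xyz',o,degrees=True).as_matrix())[:,2]
robot.line_to(p-z*.10,vel=.15); st("up")
for n,w in(("side",(370,230,110,100)),("top",(210,280,110,100))):
    im=robot.grab_frame(n); crop(n,im,*w,7,f"pics/{n}8.png")
p,o=tool(W(B,(-.13,0,.2)),B[2],0); robot.move_pose(p,o)
p,o=tool(W(B,(-.0225,-.0005,.155)),B[2],0); robot.line_to(p,vel=.2); st("hover")
for n,w in(("side",(280,240,110,100)),("top",(160,170,110,100))):
    im=robot.grab_frame(n); crop(n,im,*w,7,f"pics/{n}9.png")
```

```text
up t 10.35 pos [0.2885 0.351  0.1892] rot [180.   10.  161.6] F [0.6 0.2 0. ] w 0.06
hover t 12.23 pos [0.553  0.4165 0.2098] rot [180.   -0.  135.9] F [-0.6 -0.2  1.1] w 0.0598
```

View pics/side8.png

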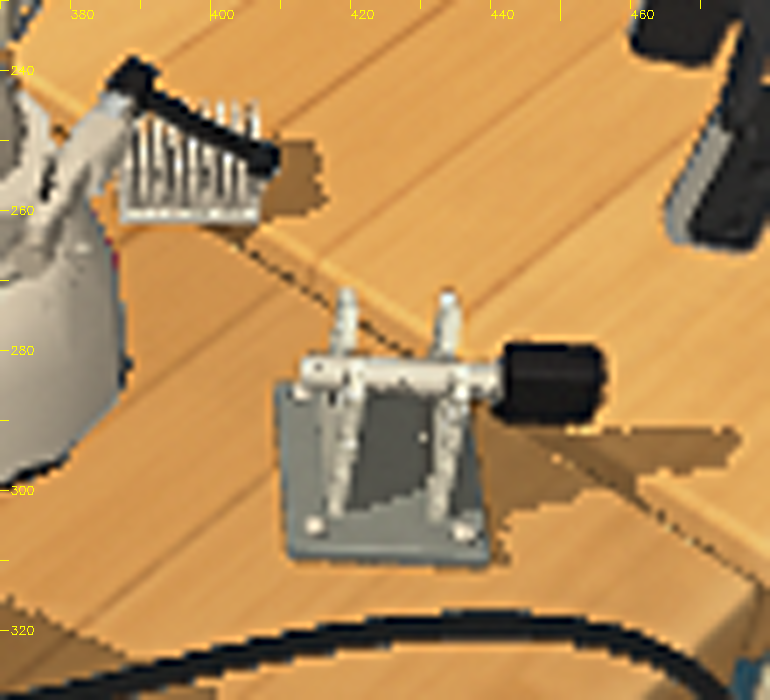

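View pics/side9.png

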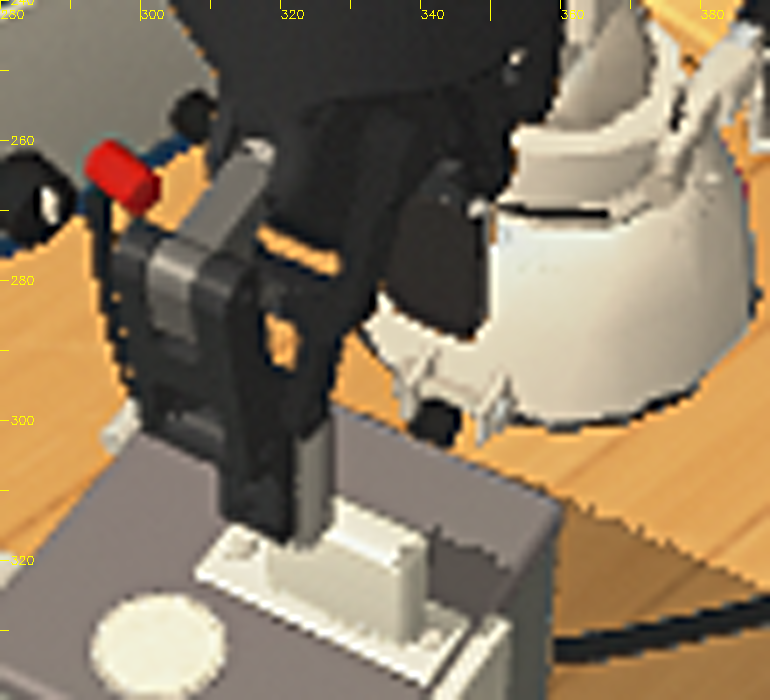

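View pics/top9.png

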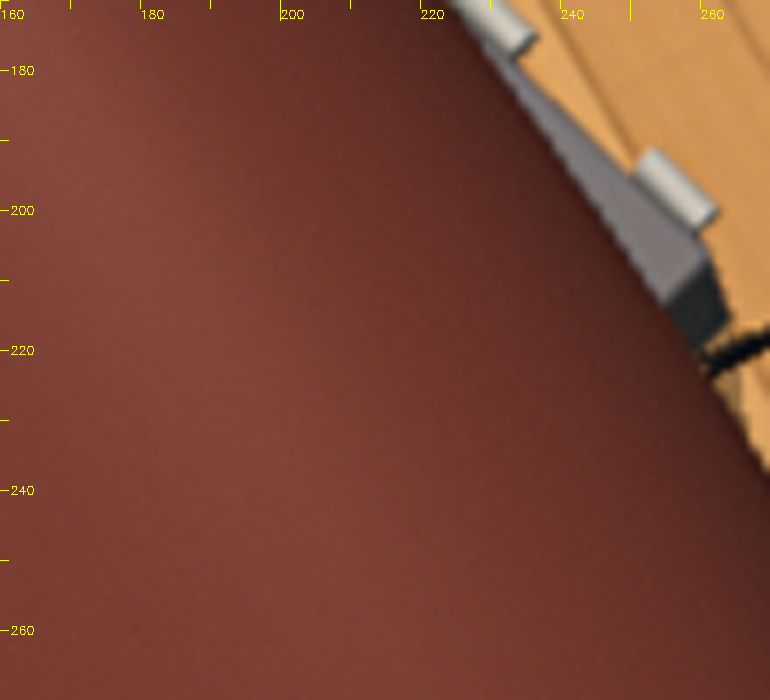

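Run:
```python
from fit import *
p,o=tool(W(B,(-.0225,-.0005,.104)),B[2],0); print(robot.line_to(p,vel=.1,guard=10)); st("down")
robot.set_gripper(.022); st("pre")
im=robot.grab_frame("side"); crop("side",im,280,240,110,100,7,"pics/side10.png")
```

```text
False
down t 12.99 pos [0.5535 0.4161 0.1583] rot [180.    0.  135.9] F [ 1.6 -0.1 -0.3] w 0.0597
pre t 13.44 pos [0.5536 0.4161 0.1582] rot [180.    0.  135.9] F [ 0.4 -0.1  0.2] w 0.0218
```

View pics/side10.png

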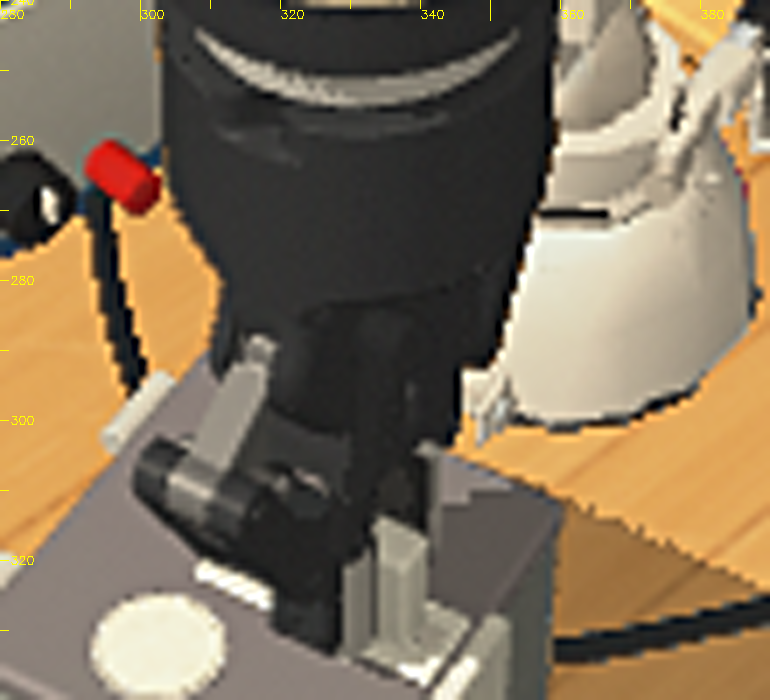

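```bash
cat >> fit.py <<'E'
def arc(th,r0=(-.0705,.0342),y=-.0005):
    c,s=np.cos(th),np.sin(th); x=r0[0]*c+r0[1]*s; z=-r0[0]*s+r0[1]*c
    return tool(W(B,(.048+x,y,.070+z)),B[2],-np.degrees(th))
E
python3 - <<'E'
from fit import *
robot.set_gripper(0.); st("grip")
for th in(.02,.04,.06,.09,.12):
    p,o=arc(th); robot.line_to(p,vel=.03,rotation=o); st(th)
robot.pause(.2); st("hold")
for n,w in(("side",(240,240,150,140)),):
    im=robot.grab_frame(n); cv2.imwrite("pics/side11f.png",im); crop(n,im,*w,5,f"pics/{n}11.png")
E
```

```text
grip t 13.73 pos [0.5541 0.4166 0.1583] rot [179.9   0.  135.9] F [ 3.9  5.1 -1.1] w 0.0112
0.02 t 13.98 pos [0.5555 0.4153 0.1597] rot [179.9  -1.2 135.9] F [ 4.6  6.2 -4.8] w 0.0106
0.04 t 14.23 pos [0.5567 0.4141 0.161 ] rot [179.9  -2.3 135.9] F [ 4.3  7.9 -6. ] w 0.0112
0.06 t 14.48 pos [0.5581 0.4128 0.1624] rot [179.9  -3.5 135.9] F [ 3.8  4.9 -4.2] w 0.0107
0.09 t 14.75 pos [0.5601 0.4109 0.1645] rot [179.9  -5.2 135.9] F [ 1.8  3.2 -0.9] w 0.0109
0.12 t 15.02 pos [0.5621 0.409  0.166 ] rot [179.9  -6.9 135.9] F [2.  4.  1.7] w 0.0108
hold t 15.22 pos [0.5621 0.409  0.166 ] rot [179.9  -6.9 135.9] F [ 4.3  7.7 -3.5] w 0.0111
```

View pics/side11.png

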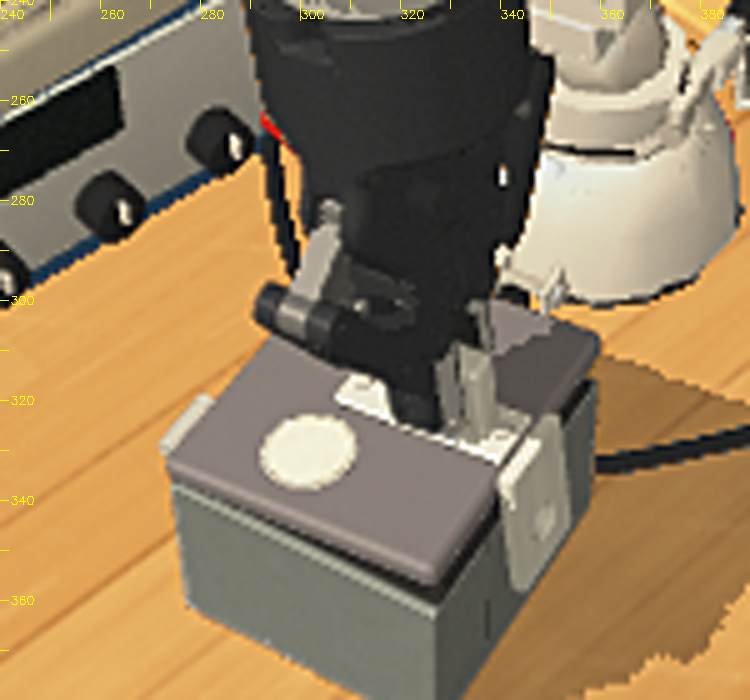

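Run:
```python
from fit import *
p,o=arc(.15); robot.line_to(p,vel=.03,rotation=o); robot.pause(.3); s=st("hold"); print(s['qvel'].round(2))
for n,w in(("side",(250,280,130,110)),):
    im=robot.grab_frame(n); cv2.imwrite("pics/side12f.png",im); crop(n,im,*w,6,f"pics/{n}12.png")
a=cv2.imread("pics/side0.png"); crop("side",a,250,280,130,110,6,"pics/side0c.png")
def lidpt(q,th):
    x,z=q[0]-.048,q[2]-.070; c,s=np.cos(th),np.sin(th); return W(B,(.048+x*c+z*s,q[1],.070-x*s+z*c))
for q in[(-.048,.052,.074),(-.048,-.052,.074),(-.053,.012,.03),(-.01,.035,.074)]: print(q,[proj("side",[lidpt(q,th)])[0].round(1).tolist() for th in(0,.1,.12,.13,.14,.15,.16,.17)])
```

```text
hold t 15.83 pos [0.5642 0.4069 0.168 ] rot [179.9  -8.6 135.9] F [ 4.8  5.2 -1.5] w 0.0108
[-0.12  0.06  0.05  0.07 -0.06  0.12]
(-0.048, 0.052, 0.074) [[327.5, 359.4], [326.9, 355.2], [326.7, 354.4], [326.6, 353.9], [326.5, 353.5], [326.4, 353.1], [326.3, 352.6], [326.2, 352.2]]
(-0.048, -0.052, 0.074) [[360.3, 312.1], [360.1, 307.9], [360.0, 307.0], [359.9, 306.6], [359.8, 306.2], [359.8, 305.7], [359.7, 305.3], [359.6, 304.9]]
(-0.053, 0.012, 0.03) [[343.2, 358.7], [345.3, 355.7], [345.6, 355.1], [345.8, 354.7], [346.0, 354.4], [346.1, 354.1], [346.3, 353.7], [346.4, 353.4]]
(-0.01, 0.035, 0.074) [[311.5, 340.6], [311.0, 338.0], [310.9, 337.5], [310.8, 337.2], [310.7, 337.0], [310.6, 336.7], [310.6, 336.4], [310.5, 336.2]]
```

View pics/side12.png

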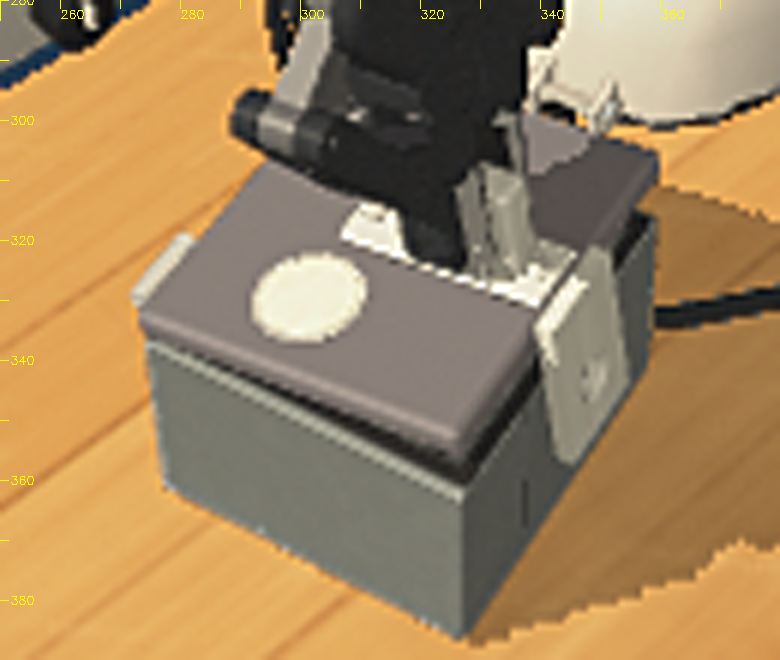

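View pics/side0c.png

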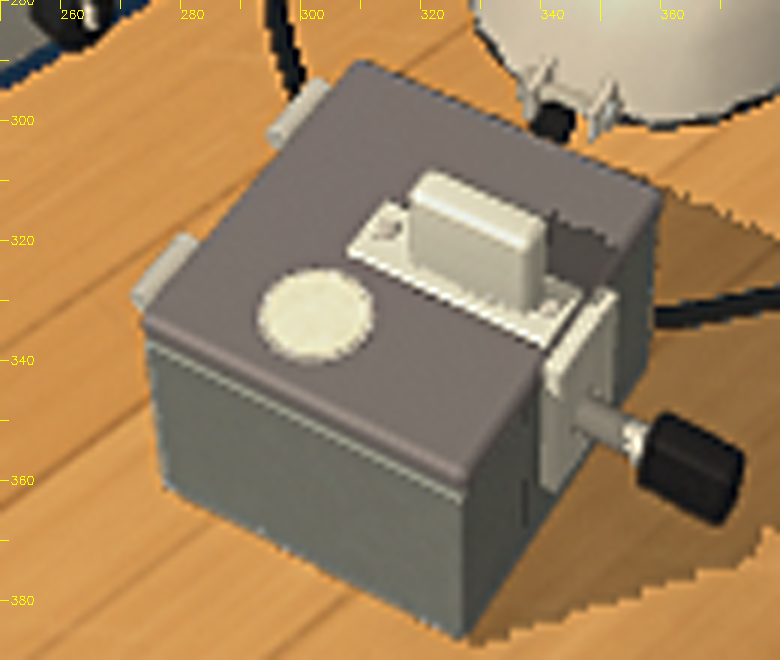

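Run:
```python
from fit import *
im=robot.grab_frame("side"); cv2.imwrite("pics/side13.png",im); im=robot.grab_frame("top"); cv2.imwrite("pics/top13.png",im)
s=st("before"); robot.job_done();
```

```text
before t 15.98 pos [0.5642 0.4069 0.168 ] rot [179.9  -8.6 135.9] F [ 6.1  5.9 -0.8] w 0.011
the job is handed in; nothing more can be done
```

View pics/side13.png

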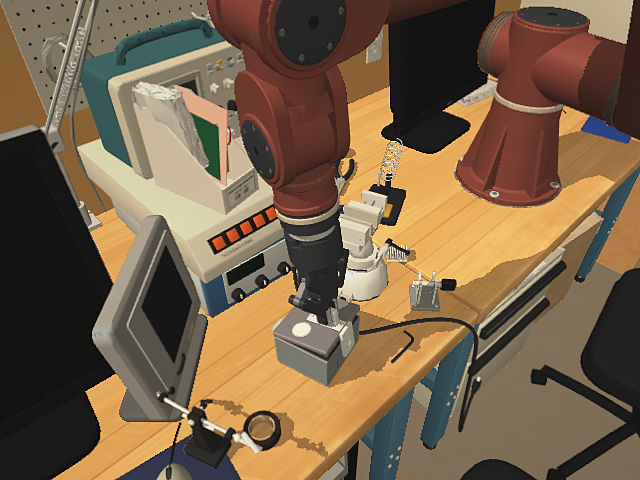

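View pics/top13.png

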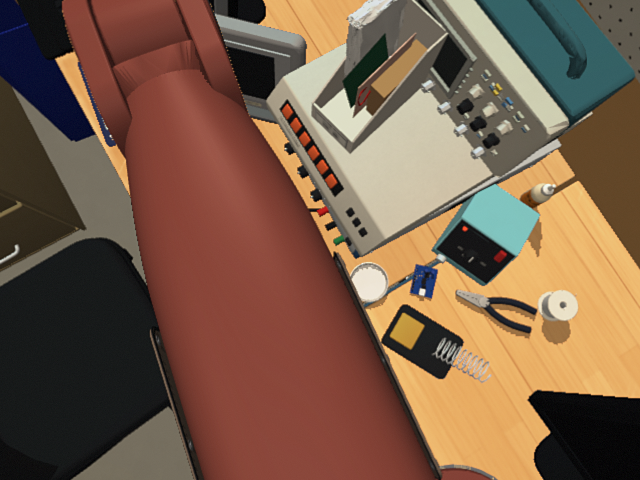

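I handed the job in at about 16 s. The pin is out and lying in the notches of the rest. The lid is off its seal and held slightly open, with the gripper still on the fin.

**Pin:** I drew it straight out about 56 mm along the box's axis. It sat a few degrees nose-up in the gripper, so I corrected that before lowering it. The pictures taken as I let go and after I backed away show it level and lying across both notches.

**Lid:** I gripped the fin and lifted it along the hinge arc to 0.15 rad. In the side picture the front corners rose by about 6 pixels. That matches 0.14–0.15 rad, or roughly 14–15 mm at the front edge. The last state readings were steady: gripper width 11 mm, position unchanged and under 10 N on the tool.

**Bystanders:** The circuit board, heat sink and hex key look unmoved. The heat sink and hex key were checked in the last side picture only, because the arm hid them from the top camera, and the board in the top picture only.

**Disagreements:**
- The side camera sits about 2 pixels off vertically from the top camera, so I relied on the top camera for sideways positions.
- The highest vertical force I read during the lift was about 6 N. I only read it between steps, so the 12 N seal peak itself was not seen.

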